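# Clear a jammed plug from a column tube

## Robot

A 6-joint arm with a two-finger parallel gripper is mounted at the origin on the work surface. World frame = base frame: x ahead of the robot, y to its left, z up, the work surface at z = 0. Lengths are in mm, angles in rad, forces in N, time in s.
With the tool pointing down it reaches from about 350 to 875 mm from the base axis. Payload 4.2 kg.
Tool frame: the origin (TCP) lies at the very end of the fingers, on their centre line; the grasp point (between the pads) lies 19 mm behind it (arm.pinch_z is the distance from the TCP to the grasp point, in mm); x points along the fingers, y is the direction in which the jaws open and shut, and the axes are right-handed (so a half turn about x gives the same grasp; the last joint's range is limited). The gripper opens to 85 mm and grips with 20 to 120 N. Pads are 22 mm wide; open, the fingers measure 114 mm over their backs; the gripper's body (76 mm by 85 mm) begins 54 mm behind the grasp point. The pads swing forward as they close: fully open they stand 13 mm farther back than shut.
Start: joints at [-1.022, 0.385, 0.008, 0, -1.194, -0.259], TCP at [178.616, -598.912, 194.312] pointing down, gripper open.
Joint ranges: [-3.14, 3.14], [-1.21, 2.06], [-1.07, 1.41], [-3.16, 2.05], [-2.99, -0.16], [-3.1, 3.1]. Speed limits (rad/s): [2.79, 2.79, 3.14, 3.14, 3.14, 3.14].

## Interface

Orientations are given as a unit quaternion [x, y, z, w].
In Python, from bench import arm gives the robot as it stands.
- The arm moves only by the tool drive_tool, never from a script. Its argument "motion" is a list of rows, each a list of 4 numbers: the shift along the tool's x, y, z in mm, then the turn about the tool's x in degrees. In form: [[dx, dy, dz, spin], ...]. A call has 1 to 10 rows; each row shifts and turns the commanded pose from where the row before left it, along the tool's axes as they then stand; what a row does not reach is not made up. A row lasts 1/12 s, in which the tool goes at most 41.7 mm and 7.16 degrees, less where a joint would pass 70% of its speed; a pose out of reach is approached as far as the arm can. A call with a gripper value outside its range is refused whole. "grip" is the finger opening in mm, from 0 to 85.4, set as the call begins (left out, the last holds). The fingers move at their own pace and stop on an object; the grip force is fixed at half the most. Time passes only in rows, so rows that do not move let the fingers close. It gives the time, the measured TCP pose, the force and the opening at its end, in the units of the state.
- arm.read_state(): the state, without advancing time (a new reading comes with each control period).
- arm.get_image(name): name is "scene" or "top" or "wrist"; returns the picture (480x640x3 uint8, red, green, blue); there is no depth.
- arm.calibration(name): a dict with "K" (3x3 intrinsics, pixels), "distortion" ([k1, k2, p1, p2, k3] as OpenCV has them; the pictures are not rectified), "eye" and "attitude" of the camera in the world; the wrist camera has in their place "T_tool_cam" (4x4, takes a point from camera to tool coordinates, whose origin is the TCP and whose axes are the tool frame's). Camera axes: x right, y up, looking along -z (the intrinsics and any distortion apply to the point x, -y, -z); pixel columns grow to the right and rows downward; lengths in mm; the calibration is good to about 2 mm. A picture is of the moment at which its call begins: read the wrist's pose just before it. calibration takes no time and is no camera call.
- arm.job_done(): hands the job in, once; it reports no verdict.
The state is a dict: "clock": time; "joints": joint angles; "joint_vel": joint speeds; "joint_efforts": joint torques, N m; "position": TCP position; "ee_rot": TCP orientation; "contact_force": force on the tool from outside, world axes, zero at the start; "wrist_torque": the same for the moment, N m; "gripper_width": finger opening in mm.
Only numpy, scipy, OpenCV 4.12 (cv2) and the standard library are available. Lean on these libraries where they do the work, as an engineer would, in place of code of your own. Each camera call takes 0.05 s, during which the arm holds its last target. There are 200 camera calls.

## Task

A plug is jammed in the clear column tube on the bench stand. Take the push rod from its cradle, push it through the tube from the open end away from the white tray until the plug drops out of the far end into that tray, then draw the rod out and lay it back in its cradle the way it lay, without dropping it. Leave the other things on the bench where they are.

Things in the scene. Friction and masses are not known exactly. Their poses are not given: they have to be found in the camera images.
- stand: Fixed grey stand with a level clear tube on blue saddle blocks and an open white catch tray. Origin on the table under the tube's middle; x = push direction along the tube to the tray, z up. Base 8 mm thick, x -60 to 190, y -45 to 45 mm. Tray x 26 to 190 mm, 90 mm wide, walls 4 mm, inner floor 12 mm and rim 42 mm above the table. Tube top 118 mm above the table.
- tube_in (a point): Centre of the tube's entry mouth, the blue-rimmed end away from the tray: stand x = -40 mm, 100 mm above the table, axes as the stand. Tube 80 mm long, outside diameter 36 mm, bore 28 mm. In the bore's roof a clear springy liner (stand x -30 to 30 mm) hangs in by up to 3 mm: keep the rod near the tube axis.
- tube_out (a point): Centre of the tube's exit mouth, blue-rimmed, above the tray: stand x = +40 mm, 100 mm above the table, axes as the stand. The rod's tip should come 10 to 15 mm out of it to be sure that the plug is out.
- plug: Orange plastic plug, cylinder of 26 mm diameter, 28 mm long, about 30 g, jammed in the tube. Origin at its centre, x along its length. Starts at stand x = -20 to +12 mm. The liner grips it: 7 to 10 N slide it, until its rear has passed stand x = +30 mm; then it tips out of the exit and falls into the tray.
- rod: Push rod, about 0.15 kg: blue square handle 22 x 22 x 90 mm, on its front a round aluminium shaft 14 mm in diameter, 140 mm long. Origin at the handle's centre, on the axis; x points along the shaft to the tip. Starts level in the cradle, axis 50 mm above the table. Grip it across the handle's middle from above. The handle does not enter the tube.
- rod_tip (a point): Centre of the rod's flat front end, 185 mm from the handle's centre along x. Same axes as the rod.
- cradle: Fixed grey cradle. Origin on the table under the handle's place; x to the resting rod's tip, z up. Base 8 mm thick, x -53 to 117 mm, 60 mm wide. Two 9 mm thick notched supports: x = -38 mm (seat 39 mm high, notch 28 mm wide, cheeks to 53 mm) under the handle, x = 100 mm (43, 22, 57 mm) under the shaft. Rod at home: origin at x = y = 0, 50 mm up, same x axis.
- wash_bottle: Bystander, to be left alone: white plastic wash bottle with a blue cap, 66 mm across and 170 mm tall. Origin at the centre of its underside.
- beaker: Bystander, to be left alone: clear plastic beaker, 80 mm across and 95 mm tall. Origin at the centre of its underside.
- amber_jar: Bystander, to be left alone: small amber jar with a black lid, 52 mm across and 70 mm tall. Origin at the centre of its underside.
- dish: Bystander, to be left alone: shallow round glass dish, 90 mm across and 16 mm tall. Origin at the centre of its underside.
- tip_box: Bystander, to be left alone: clear plastic box, 85 x 120 x 60 mm. Origin at the centre of its underside.
- spatula: Bystander, to be left alone: long flat spatula lying on the bench.
- small_jar: Bystander, to be left alone: small white jar, 44 mm across and 60 mm tall. Origin at the centre of its underside.
Mind the look-alikes: they are no part of the job. There is more than one size of the rod; the one meant has the size given above.

How it is judged (in metres and radians):
On the way, in this order (a step that is already met when the one before it is completed fails the run):
1. the rod's tip is inside the tube from the entry mouth, with the plug still in the tube (x of rod_tip in the frame of stand between -0.035 and 0.06 m and y of rod_tip in the frame of stand between -0.011 and 0.011 m and z of rod_tip in the frame of stand between 0.089 and 0.111 m and angle between the x axis of rod and the x axis of stand, either way round below 0.25 rad and x of rod in the frame of stand below -0.1 m and x of plug in the frame of stand below 0.04 m), for 0.05 s.
2. the rod has been pushed through and the plug has dropped out of the far end into the white tray (x of plug in the frame of stand between 0.03 and 0.187 m and y of plug in the frame of stand between -0.041 and 0.041 m and z of plug in the frame of stand below 0.046 m and x of rod_tip in the frame of stand above -0.03 m and y of rod_tip in the frame of stand between -0.011 and 0.011 m and z of rod_tip in the frame of stand between 0.089 and 0.111 m), for 0.05 s.
At the end, for the whole second after the job is handed in: The plug lies at rest in the white tray. The rod rests in both notches of its cradle, tip the same way as at the start, within 25 mm lengthwise and 10 mm sideways of its old place, seated (within 6 mm in height) and still (x of plug in the frame of stand between 0.03 and 0.187 m and y of plug in the frame of stand between -0.041 and 0.041 m and z of plug in the frame of stand below 0.046 m and linear speed of plug below 0.03 m/s and x of rod in the frame of cradle between -0.025 and 0.025 m and y of rod in the frame of cradle between -0.01 and 0.01 m and z of rod in the frame of cradle between 0.044 and 0.056 m and y of rod_tip in the frame of cradle between -0.012 and 0.012 m and z of rod_tip in the frame of cradle between 0.042 and 0.058 m and x of rod_tip in the frame of cradle above 0.15 m and linear speed of rod below 0.02 m/s); the robot touches nothing.
It fails at once if a bystander (bottle, beaker, jars, dish, box or spatula) is moved by more than 40 mm (distance of any of wash_bottle, beaker, amber_jar, dish, tip_box, spatula, small_jar from where it was at the start of the episode above 0.04 m).
It fails at once if the rod is dropped (falls free by more than about 20 mm) (contact force between rod and the fingers below 0.05 N and linear speed of rod above 0.65 m/s).
It also fails if it takes over 51 s, if anything falls off the work surface, if the arm or the gripper's body presses on something with over 40 N, if the wrist force passes 120 N, or if a joint passes its speed limit or range.

## Working session

There is one attempt and no reset: what is moved stays moved. The work goes in short steps, Python scripts to look and compute and a tool call to move; the robot and the scene stay as the last step left them, time stands still between calls to the robot, and variables do not carry over. Pictures are saved under pics/ and viewed, about 8 in all and at most 12, crops included, and the job is handed in when it is done.

Besides the shell and the picture viewer there is one more tool, called after "Emit:" by a JSON object that holds its "op" and its "data", one argument or row to a line. drive_tool: Moves the arm, as the interface text tells. Its arguments: {"type":"object","properties":{"motion":{"type":"array"},"grip":{"type":"number"}},"required":["motion"]}

```bash
mkdir -p pics; ls; cat > h.py <<'E'
import numpy as np,cv2
from scipy.spatial.transform import Rotation as R
from bench import arm
def cam(n,st=None):
    c=arm.calibration(n);K=np.array(c["K"]);D=np.array(c["distortion"])
    if n=="wrist":
        st=st or arm.read_state();T=np.eye(4);T[:3,:3]=R.from_quat(st["ee_rot"]).as_matrix();T[:3,3]=st["position"]
        M=T@np.array(c["T_tool_cam"]);return K,D,M[:3,:3],M[:3,3]
    A=np.array(c["attitude"]);
    return K,D,(R.from_quat(A).as_matrix() if A.size==4 else A),np.array(c["eye"])
def ray(C,px):
    K,D,Rm,e=C
    u=cv2.undistortPoints(np.array(px,float).reshape(-1,1,2),K,D).reshape(-1,2)
    return e,(np.c_[u[:,0],-u[:,1],-np.ones(len(u))])@Rm.T
def plane(C,px,z):
    e,d=ray(C,px);return e+d*((z-e[2])/d[:,2])[:,None]
def proj(C,P):
    K,D,Rm,e=C;p=(np.array(P,float).reshape(-1,3)-e)@Rm
    return cv2.projectPoints(p*[1,-1,-1],np.zeros(3),np.zeros(3),K,D)[0].reshape(-1,2)
def save(n,im):cv2.imwrite(f"pics/{n}.png",im[:,:,::-1])
E
python3 - <<'E'
from h import *
for n in("scene","top","wrist"):
    st=arm.read_state();im=arm.get_image(n);save(n+"0",im);print(n,arm.calibration(n))
print(st)
E
```

```text
pics
scene {'K': array([[433.06084878,   0.        , 324.19012305],
       [  0.        , 433.06084878, 243.85886557],
       [  0.        ,   0.        ,   1.        ]]), 'distortion': array([0.01051618, 0.        , 0.        , 0.        , 0.        ]), 'eye': array([1154.08962922,  579.09426452,  661.67539149]), 'attitude': array([0.19568459, 0.43343507, 0.80963469, 0.343996  ])}
top {'K': array([[502.39245263,   0.        , 318.8552878 ],
       [  0.        , 502.39245263, 242.3762931 ],
       [  0.        ,   0.        ,   1.        ]]), 'distortion': array([-0.03300025,  0.        ,  0.        ,  0.        ,  0.        ]), 'eye': array([ 360.67702654,   36.63461787, 1613.62107627]), 'attitude': array([ 0.02385046, -0.03742463, -0.69656985,  0.71611521])}
wrist {'K': array([[382.31244598,   0.        , 312.89759154],
       [  0.        , 382.31244598, 235.4868949 ],
       [  0.        ,   0.        ,   1.        ]]), 'distortion': array([0.02742335, 0.        , 0.        , 0.        , 0.        ]), 'T_tool_cam': array([[-4.86773768e-04,  3.22442874e-01, -9.46588800e-01,
     
[... 263 characters left out ...]
000000e+00]])}
{'clock': 0.1, 'joints': array([-1.02242968e+00,  3.85498303e-01,  6.77095391e-03, -4.18333944e-04,
       -1.19401661e+00, -2.58607149e-01]), 'joint_vel': array([-0.00024436, -0.00238592,  0.00435472,  0.0016368 , -0.00171845,
        0.00081017]), 'joint_efforts': array([-5.24643292e-04, -3.93319309e+01,  1.88930243e+01,  4.19788510e+00,
       -2.60148910e-03,  7.99764308e-06]), 'position': array([ 178.41914006, -598.37359735,  193.32558431]), 'ee_rot': array([-0.10134613,  0.69985007,  0.10272068,  0.69956222]), 'contact_force': array([ 0.41612862, -0.13475153,  0.86306244]), 'wrist_torque': array([ 0.0045326 , -0.03272325,  0.00760872]), 'gripper_width': 85.5299962701525}
```

View pics/top0.png

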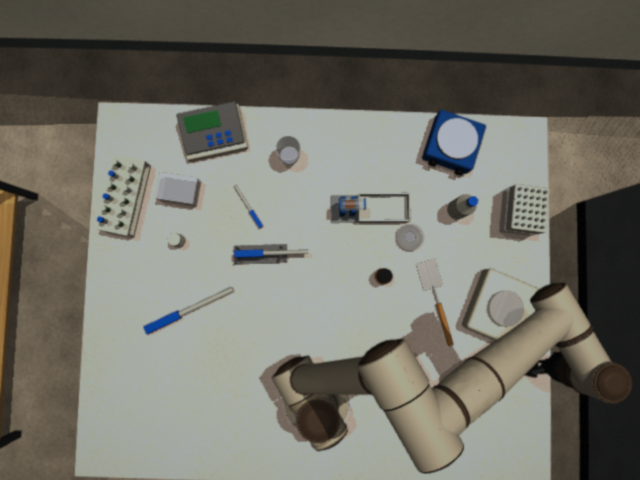

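View pics/scene0.png

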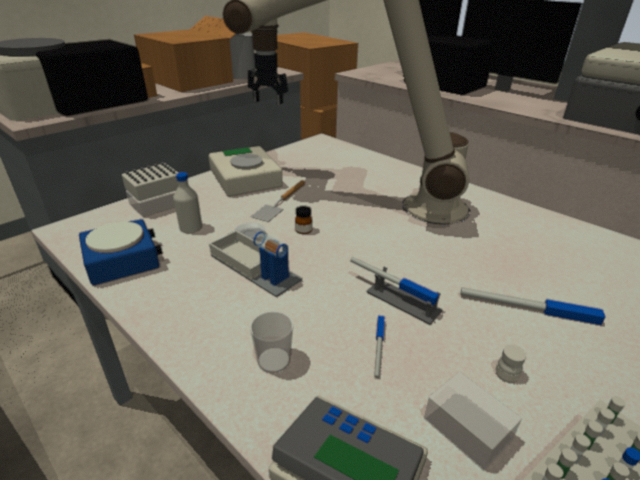

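Top view: world x is up and y is left. There are three rod look-alikes: in the cradle (270,253), a larger one loose on the table (190,310), and a small one loose at (248,207). The one in the cradle fits the description. The stand is at about (372,208), with the entry mouth on the left (near 338) and the tray on the right. I'll confirm by size and crop.

```bash
cat > m.py <<'E'
from h import *
im=cv2.imread("pics/top0.png")[:,:,::-1];C=cam("top")
hsv=cv2.cvtColor(np.ascontiguousarray(im),cv2.COLOR_RGB2HSV)
m=cv2.inRange(hsv,(105,150,70),(125,255,255))
n,l,s,c=cv2.connectedComponentsWithStats(m)
for i in range(1,n):
    if s[i,4]>25:
        p=np.argwhere(l==i)[:,::-1].astype(np.float32);r=cv2.minAreaRect(p)
        b=plane(C,cv2.boxPoints(r),61);print(np.round(c[i],1),s[i,4],"size",np.round(np.linalg.norm(b[1]-b[0])),np.round(np.linalg.norm(b[2]-b[1])),plane(C,[c[i]],61).round(1))
print("rod ends",plane(C,[[235,254.5],[309.5,253]],50).round(1))
print("stand tray far/near",plane(C,[[410,208],[340,208]],42).round(1), "tube z118",plane(C,[[338,207],[365,207]],100).round(1))
cv2.imwrite("pics/crop0.png",np.hstack([cv2.resize(im[225:275,220:320,::-1],None,fx=4,fy=4,interpolation=2),cv2.resize(im[180:230,325:425,::-1],None,fx=4,fy=4,interpolation=2)]))
E
python3 m.py
```

```text
[452.3 141.5] 803 size 156.0 155.0 [[ 830.6 -407.9   61. ]]
[472.3 200.8] 71 size 29.0 26.0 [[ 641.5 -472.    61. ]]
[255.6 218.4] 69 size 11.0 58.0 [[565.1 207.4  61. ]]
[248.4 253.1] 198 size 83.0 22.0 [[456.6 225.4  61. ]]
[161.4 322.2] 293 size 111.0 24.0 [[237.8 482.7  61. ]]
rod ends [[451.7 268.2  50. ]
 [462.9  36.7  50. ]]
stand tray far/near [[ 615.5 -278.1   42. ]
 [ 608.7  -55.7   42. ]] tube z118 [[ 602.4  -46.1  100. ]
 [ 604.9 -128.5  100. ]]
```

View pics/crop0.png

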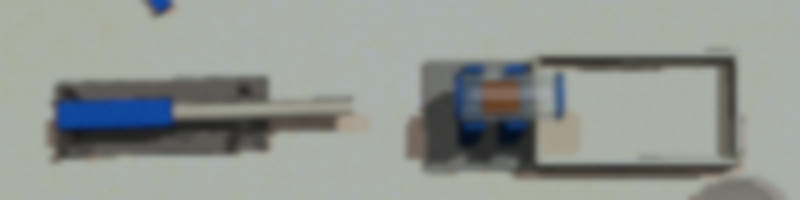

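The cradle rod measures about 232 mm overall with a handle about 90 mm, which matches the description. The larger one's handle is 111 mm and the small one's 58 mm, so neither fits. The orange plug shows in the tube. Next I move to a near view over the stand, turning the tool so its z points along +y.

Emit:
{"op": "drive_tool", "data": {
  "motion": [
    [-8,19,28,0],
    [-5,19,28,0],
    [-5,19,28,0],
    [-5,19,28,0],
    [-5,19,28,0],
    [-5,19,28,0],
    [-5,19,28,0],
    [-5,19,28,0],
    [-5,19,28,0],
    [0,19,28,0]
  ]
}}

```text
clock: 0.98
position: [393.8, -335.6, 243.4]
ee_rot: [-0.103, 0.699, 0.102, 0.7]
contact_force: [0.8, -0.6, 0.7]
gripper_width: 85.4
```

Emit:
{"op": "drive_tool", "data": {
  "motion": [
    [0,19,28,0],
    [0,19,28,0],
    [0,19,28,0],
    [0,19,28,0],
    [0,19,28,0],
    [0,19,28,0],
    [0,19,28,0],
    [0,19,28,0],
    [0,0,0,-7],
    [0,0,0,-7]
  ]
}}

```text
clock: 1.82
position: [564.7, -125.3, 241.3]
ee_rot: [-0.189, 0.682, 0.19, 0.681]
contact_force: [0.6, -0.1, -0.6]
gripper_width: 85.4
```

Emit:
{"op": "drive_tool", "data": {
  "motion": [
    [0,0,0,-7],
    [0,0,0,-7],
    [0,0,0,-7],
    [0,0,0,-7],
    [0,0,0,-7],
    [0,0,0,-7],
    [0,0,0,-7],
    [0,0,0,-7],
    [0,0,0,-7],
    [0,0,0,0]
  ]
}}

```text
clock: 2.65
position: [563.6, -127.1, 241.9]
ee_rot: [-0.516, 0.484, 0.516, 0.483]
contact_force: [-1.0, 0.2, 0.9]
gripper_width: 85.8
```

```bash
python3 - <<'E'
from h import *
import pickle
st=arm.read_state();im=arm.get_image("wrist");save("w1",im);pickle.dump(st,open("w1.pkl","wb"))
print(st["clock"],st["position"],R.from_quat(st["ee_rot"]).as_matrix().round(4),st["joints"])
E
```

```text
2.65 [ 563.6164224  -127.09749765  241.91001118] [[-8.000e-04 -9.979e-01 -6.480e-02]
 [ 2.000e-04 -6.480e-02  9.979e-01]
 [-1.000e+00  8.000e-04  2.000e-04]] [ 5.83064284e-02  2.75181028e-01 -3.21488316e-02 -2.33896264e-04
 -1.26426772e+00  6.56809964e-03]
```

View pics/w1.png

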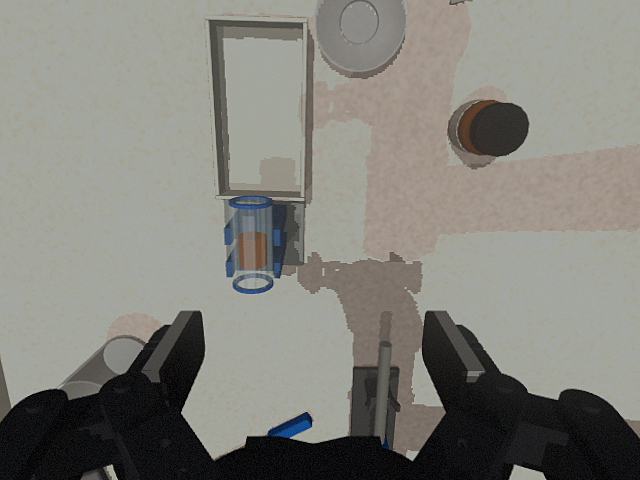

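Wrist view over the stand: tube rims at the exit (250,202) and the entry (253,283), plug at (253,248), tray rim (207–308, 18–200), rod tip near (385,340). Nothing stands between the cradle and the tube. I'll fit the rims and move on to the cradle view.

```bash
cat > m1.py <<'E'
from h import *
import pickle
im=cv2.imread("pics/w1.png");C=cam("wrist",pickle.load(open("w1.pkl","rb")))
hsv=cv2.cvtColor(im,cv2.COLOR_BGR2HSV);m=cv2.inRange(hsv,(100,90,40),(130,255,255))
out={}
for nm,(r0,r1,c0,c1) in dict(exit=(192,212,225,275),entry=(272,298,230,275)).items():
    mm=np.zeros_like(m);mm[r0:r1,c0:c1]=m[r0:r1,c0:c1]
    n,l,s,c=cv2.connectedComponentsWithStats(mm);i=1+s[1:,4].argmax()
    h=cv2.convexHull(np.argwhere(l==i)[:,::-1].astype(np.int32)).reshape(-1,2)
    e=cv2.fitEllipse(h);print(nm,s[i],e, plane(C,[e[0]],100).round(1));out[nm]=plane(C,[e[0]],100)[0]
d=out["exit"]-out["entry"];print("len",np.linalg.norm(d),"yaw",np.degrees(np.arctan2(d[1],d[0])),"mid",(out["exit"]+out["entry"])/2)
# tray rim outer corners
P=plane(C,[[206.5,18.5],[308,16.5],[217,199.5],[304,201]],42);print(P.round(1))
z=cv2.resize(im[185:305,200:310],None,fx=5,fy=5,interpolation=1);cv2.imwrite("pics/w1c.png",z)
E
python3 m1.py
```

```text
exit [229 196  44  14 348] ((250.15928649902344, 202.2088623046875), (13.808387756347656, 44.88214874267578), 89.32896423339844) [[ 618.4 -127.8  100. ]]
entry [233 281  40  13 154] ((252.60958862304688, 283.9919738769531), (18.722511291503906, 39.86677169799805), 86.51362609863281) [[615.2 -50.1 100. ]]
len 77.76360405880628 yaw -87.64836947658338 mid [616.80584741 -88.90550443 100.        ]
[[ 666.4 -274.2   42. ]
 [ 578.5 -281.8   42. ]
 [ 660.6 -113.4   42. ]
 [ 572.6 -117.6   42. ]]
```

View pics/w1c.png

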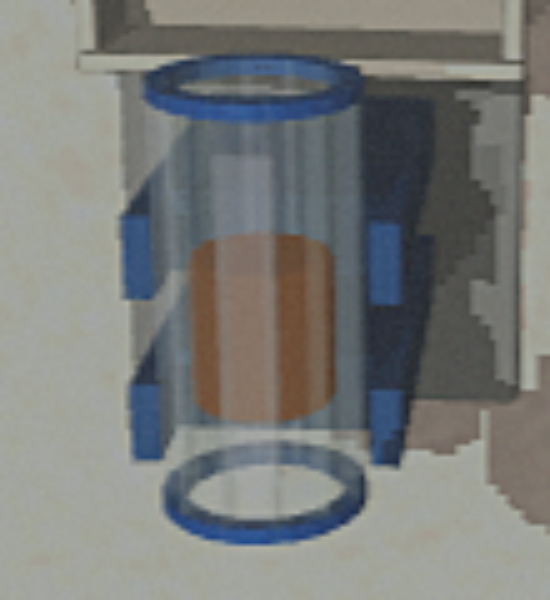

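Emit:
{"op": "drive_tool", "data": {
  "motion": [
    [0,9,24,0],
    [0,9,24,0],
    [0,9,24,0],
    [0,9,24,0],
    [0,9,24,0],
    [0,9,24,0],
    [0,9,24,0],
    [0,9,24,0],
    [0,9,24,0],
    [0,0,0,0]
  ]
}}

```text
clock: 3.53
position: [468.1, 85.9, 242.5]
ee_rot: [-0.515, 0.484, 0.516, 0.484]
contact_force: [-0.6, -1.1, 0.4]
gripper_width: 85.2
```

```bash
python3 - <<'E'
from h import *
import pickle
st=arm.read_state();im=arm.get_image("wrist");save("w2",im);pickle.dump(st,open("w2.pkl","wb"))
print(st["clock"],st["position"],R.from_quat(st["ee_rot"]).as_matrix().round(4))
E
```

```text
3.5333 [468.12670977  85.90324712 242.50820116] [[ 2.00e-04 -9.98e-01 -6.33e-02]
 [ 1.10e-03 -6.33e-02  9.98e-01]
 [-1.00e+00 -3.00e-04  1.00e-03]]
```

View pics/w2.png

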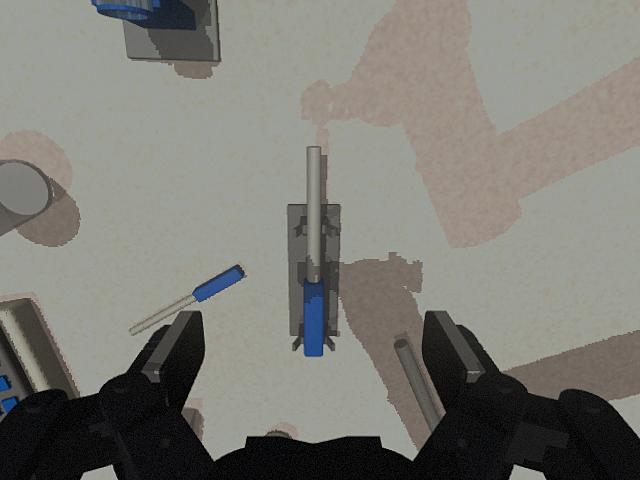

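Cradle view: rod tip (314,147), handle (304–324, 280–356), cradle base (288–339, 205–335), with the jaws straddling it and nothing in the way. Measure the rod axis.

```bash
cat > m2.py <<'E'
from h import *
import pickle
im=cv2.imread("pics/w2.png");C=cam("wrist",pickle.load(open("w2.pkl","rb")))
hsv=cv2.cvtColor(im,cv2.COLOR_BGR2HSV)
m=cv2.inRange(hsv,(100,120,40),(130,255,255));m[:,:295]=0;m[:,335:]=0;m[:260]=0
p=np.argwhere(m>0);r0,r1=p[:,0].min(),p[:,0].max()
print("handle rows",r0,r1)
ex=[]
for r in range(r0+6,r1-5,6):
    c=p[p[:,0]==r][:,1];ex.append([(c.min()+c.max())/2,r]);
    if r%4==0:print(r,c.min(),c.max(),plane(C,[[c.min()-.5,r],[c.max()+.5,r]],61)[:,0].round(1))
H=plane(C,ex,61)
v=im[:,:,1].astype(int);S=[]
for r in range(155,275,8):
    g=np.abs(np.diff(v[r,300:330].astype(int)));row=v[r,298:332]
    b=(row>row.min()*0+130);S.append([r,''.join('#' if x>125 else '.' for x in row)])
for s in S[::2]:print(s)
hf=np.polyfit(H[:,1],H[:,0],1);print("handle line x at y=225:",np.polyval(hf,225),"yaw",np.degrees(np.arctan2(-1,-hf[0])))
print("handle ends z61",plane(C,[[314,r1+.5],[314,r0-.5]],61).round(1))
print("tip top",plane(C,[[314,147]],50).round(1),plane(C,[[314,147]],57).round(1))
print("shaft axis z57",plane(C,[[314,160],[314,270]],57).round(1))
print("cradle base corners z8",plane(C,[[288,204.5],[339.5,204.5],[290,335]],8).round(1))
cv2.imwrite("pics/w2c.png",cv2.resize(im[140:365,270:360],None,fx=2.6,fy=2.6))
E
python3 m2.py
```

```text
handle rows 277 355
[155, '#########...########.........#####']
[171, '#########...########.........#####']
[187, '#########..#########........######']
[203, '#########..#########..........####']
[219, '...........########...............']
[235, '...........########...............']
[251, '...........########...............']
[267, '..................................']
handle line x at y=225: 459.71275747655517 yaw -86.32127075563751
handle ends z61 [[456.2 266.6  61. ]
 [462.4 170.3  61. ]]
tip top [[470.7  40.6  50. ]] [[470.8  39.9  57. ]]
shaft axis z57 [[470.   51.8  57. ]
 [462.8 164.8  57. ]]
cradle base corners z8 [[495.2 109.2   8. ]
 [438.  105.5   8. ]
 [485.5 277.1   8. ]]
```

Rod axis: x ≈ 460 at y ≈ 223.5, yaw −86.3° (the tool already matches). Handle centre from the rear end is 222, from the tip 226 and from the cradle base 224, so the readings agree. Reach and grasp at TCP z = 31.

Emit:
{"op": "drive_tool", "data": {
  "motion": [
    [0,0,30,0],
    [0,0,36,0],
    [0,-1,36,0],
    [20,0,26,0],
    [30,0,10,0],
    [32,0,0,0],
    [32,0,0,0],
    [25,0,0,0],
    [20,0,0,0],
    [0,0,0,0]
  ],
  "grip": 85
}}

```text
clock: 4.42
position: [459.4, 218.3, 78.9]
ee_rot: [-0.514, 0.488, 0.515, 0.482]
contact_force: [0.5, -0.7, 0.1]
gripper_width: 85.2
```

```bash
python3 - <<'E'
from h import *
import pickle
st=arm.read_state();im=arm.get_image("wrist");save("w3",im);pickle.dump(st,open("w3.pkl","wb"))
print(st["clock"],st["position"],R.from_quat(st["ee_rot"]).as_matrix().round(4))
E
```

```text
4.4167 [459.41626223 218.34884515  78.94749482] [[-0.0078 -0.9982 -0.059 ]
 [-0.006  -0.059   0.9982]
 [-1.      0.0081 -0.0056]]
```

View pics/w3.png

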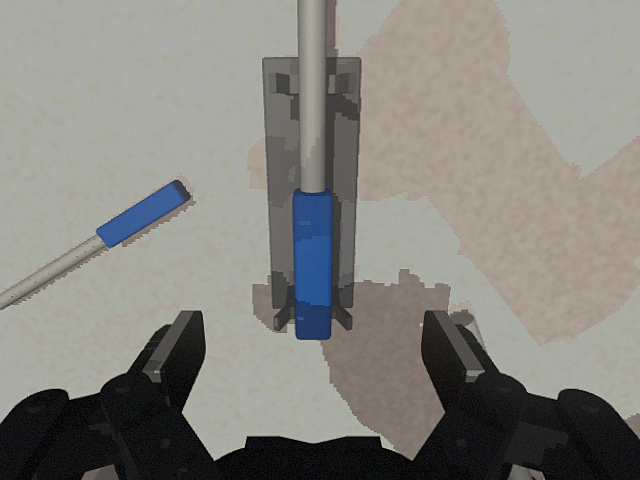

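The handle is centred between the jaws: cols 294–332, rows 190–339, with the support cheeks at about row 318. Refine lengthwise, letting the arm settle.

Emit:
{"op": "drive_tool", "data": {
  "motion": [
    [0,0,0,0],
    [0,0,0,0]
  ]
}}

```text
clock: 4.63
position: [463.2, 221.7, 85.0]
ee_rot: [0.516, -0.483, -0.515, -0.485]
contact_force: [-0.5, 0.1, 1.2]
gripper_width: 84.9
```

```bash
python3 - <<'E'
from h import *
import pickle
im=cv2.imread("pics/w3.png");C=cam("wrist",pickle.load(open("w3.pkl","rb")))
print("rear",plane(C,[[313,339.5]],61).round(1),"mid x",plane(C,[[313,260]],61).round(1),"front bottom/top",plane(C,[[313,189]],39).round(1),plane(C,[[313,193]],61).round(1))
print("base front z8",plane(C,[[263,57],[360.5,58]],8).round(1))
st=arm.read_state();print(st["position"],R.from_quat(st["ee_rot"]).as_matrix().round(4))
E
```

```text
rear [[457.1 267.6  61. ]] mid x [[460.1 216.4  61. ]] front bottom/top [[462. 181.  39.]] [[462.3 178.6  61. ]]
base front z8 [[495.7 109.9   8. ]
 [437.8 106.9   8. ]]
[463.15433677 221.72516637  84.97315525] [[ 0.0027 -0.9981 -0.0621]
 [ 0.0019 -0.0621  0.9981]
 [-1.     -0.0029  0.0018]]
```

Emit:
{"op": "drive_tool", "data": {
  "motion": [
    [20,2,2,0],
    [20,0,0,0],
    [14,0,0,0],
    [0,0,0,0],
    [0,0,0,0]
  ]
}}

```text
clock: 5.05
position: [460.4, 223.4, 30.3]
ee_rot: [0.516, -0.484, -0.515, -0.484]
contact_force: [-0.9, -0.4, -0.3]
gripper_width: 85.1
```

Emit:
{"op": "drive_tool", "data": {
  "motion": [
    [0,0,0,0],
    [0,0,0,0],
    [0,0,0,0],
    [0,0,0,0],
    [0,0,0,0],
    [0,0,0,0],
    [0,0,0,0],
    [0,0,0,0]
  ],
  "grip": 0
}}

```text
clock: 5.72
position: [459.7, 223.0, 29.3]
ee_rot: [0.515, -0.484, -0.515, -0.484]
contact_force: [0.9, -0.8, -0.5]
gripper_width: 0.2
```

Width 0.2 mm: the jaws closed without the handle between them. Look before doing anything.

```bash
python3 - <<'E'
from h import *
import pickle
st=arm.read_state();im=arm.get_image("wrist");im2=arm.get_image("scene");save("w4",im);save("s4",im2)
print(st["clock"],st["position"],st["gripper_width"],st["contact_force"])
a=cv2.resize(im[100:400,120:520],(600,450));b=cv2.resize(im2[200:350,310:510],(600,450))
cv2.imwrite("pics/c4.png",cv2.resize(np.hstack([a,b])[:,:,::-1],(800,300)))
E
```

```text
5.7167 [459.66391708 222.99491383  29.33617633] 0.16244470997488686 [ 0.90219324 -0.76839487 -0.46432729]
```

View pics/c4.png

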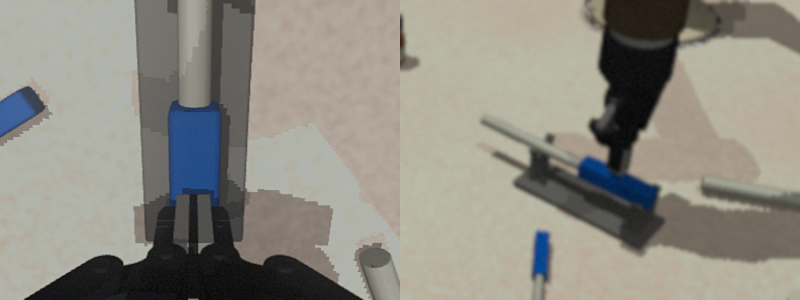

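The wrist crop shows the closed fingers in front of or above the handle's rear half, and the handle has not moved. I'll check the real fingertip height in the scene camera against the reported TCP.

```bash
python3 - <<'E'
from h import *
st=arm.read_state();print(st["position"],st["joints"],st["contact_force"],R.from_quat(st["ee_rot"]).as_matrix().round(4).tolist())
S=cam("scene");W=cam("wrist")
T=np.array(st["position"])
for z in (29,49,61,75,100):print(z,proj(S,[T[0],T[1],z]).round(1),proj(W,[T[0],T[1],z]).round(1))
rearfront=[[457.3,267.6,61],[462.6,178,61],[471.5,39,50]]
print("rod pts scene",proj(S,rearfront).round(1),"wrist",proj(W,rearfront).round(1))
b=cv2.imread("pics/s4.png")[225:325,360:460];a=cv2.imread("pics/w4.png")[180:320,220:400]
cv2.imwrite("pics/c5.png",np.hstack([cv2.resize(b,(450,450),interpolation=2),cv2.resize(a,(350,450),interpolation=2)]))
E
```

```text
[459.629858   222.96346263  29.25362871] [ 7.69798766e-01  3.83115484e-01 -4.80289688e-01 -4.35360453e-06
 -7.07557832e-01 -7.06896370e-01] [-0.84042749  0.01043864 -0.53008067] [[-0.0001, -0.998, -0.0629], [-0.0001, -0.0629, 0.998], [-1.0, 0.0001, -0.0001]]
29 [[415.8 298.1]] [[314.4 276.5]]
49 [[417.  291.2]] [[314.6 294.8]]
61 [[417.8 287. ]] [[314.7 307.8]]
75 [[418.6 282. ]] [[314.9 325.4]]
100 [[420.2 272.9]] [[315.3 365.9]]
rod pts scene [[436.  295.7]
 [400.2 278.8]
 [350.7 259.3]] wrist [[ 313.6  392.1]
 [ 314.6  207.3]
 [ 314.6 -262.6]]
```

View pics/c5.png

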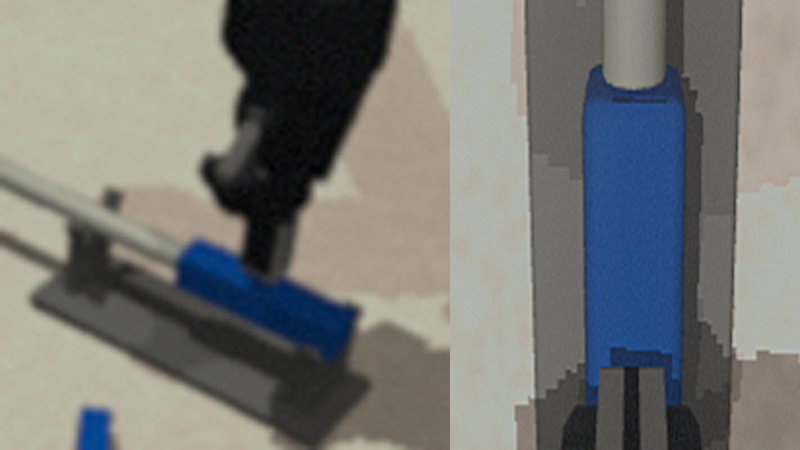

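Conclusion: the cameras agree on the rod (handle top at z = 61). They put the closed fingertips at z ≈ 66–70 while the state says TCP z = 29. So the real fingertips end about 35–40 mm short of the reported TCP. Check `pinch_z` and quantify this from the stored open-finger picture too.

```bash
python3 - <<'E'
from h import *
print("pinch_z",arm.pinch_z,[a for a in dir(arm) if a[0]!='_'])
# closed tip front edge in wrist: solve tool-x for assumed tool z=-11,0
from scipy.optimize import brentq
c=arm.calibration("wrist");T=np.array(c["T_tool_cam"]);C=(np.array(c["K"]),np.array(c["distortion"]),T[:3,:3],T[:3,3])
for tz in(-11,0,11):
    x=brentq(lambda x:proj(C,[x,0,tz])[0,1]-294.5,-120,60);print("closed tip tool z",tz,"-> tool x",round(x,1))
# open: pad inner face tip, front corner ~ (203,312),(423,312): half-gap 42.5
e,d=ray(C,[[203,312],[423,312]])
for s,dd in zip((-1,1),d):
    P=e+dd*(s*42.5-e[1])/dd[1];print("open tip corner tool xyz",P.round(1))
# pads from handle-width: rows in w4
im=cv2.imread("pics/w4.png");h=cv2.cvtColor(im,cv2.COLOR_BGR2HSV);m=cv2.inRange(h,(100,120,40),(130,255,255))
C2=cam("wrist")
for r in(230,260,280):
    q=np.flatnonzero(m[r,270:360])+270;print(r,q.min(),q.max(),[np.round(np.ptp(plane(C2,[[q.min()-.5,r],[q.max()+.5,r]],z)[:,0]),1) for z in(40,61,75)])
E
```

```text
pinch_z 18.700000000000003 ['IKError', 'calibration', 'get_image', 'job_done', 'pinch_z', 'read_state']
closed tip tool z -11 -> tool x -40.5
closed tip tool z 0 -> tool x -19.4
closed tip tool z 11 -> tool x 1.6
open tip corner tool xyz [-50.7 -42.5  -9. ]
open tip corner tool xyz [-46.1  42.5  -6.3]
230 289 340 [np.float64(24.0), np.float64(21.0), np.float64(19.0)]
260 289 339 [np.float64(24.2), np.float64(21.2), np.float64(19.2)]
280 290 338 [np.float64(23.7), np.float64(20.7), np.float64(18.8)]
```

Open and closed views agree: the real tips are about 36–40 mm short of the reported TCP. Open, then lower another 34 mm in steps while watching the force, which puts the pads around the handle.

Emit:
{"op": "drive_tool", "data": {
  "motion": [
    [0,0,0,0],
    [0,0,0,0],
    [0,0,0,0],
    [0,0,0,0],
    [0,0,0,0],
    [0,0,0,0],
    [8,0,0,0],
    [8,0,0,0],
    [0,0,0,0]
  ],
  "grip": 85
}}

```text
clock: 6.57
position: [458.4, 221.9, 11.3]
ee_rot: [-0.515, 0.486, 0.516, 0.483]
contact_force: [0.4, 0.1, -0.6]
gripper_width: 84.9
```

Emit:
{"op": "drive_tool", "data": {
  "motion": [
    [6,0,0,0],
    [6,0,0,0],
    [6,0,0,0],
    [0,0,0,0],
    [0,0,0,0]
  ]
}}

```text
clock: 6.98
position: [459.4, 222.7, -5.2]
ee_rot: [-0.515, 0.484, 0.515, 0.484]
contact_force: [0.3, 0.3, -0.7]
gripper_width: 84.8
```

```bash
python3 - <<'E'
from h import *
import pickle
st=arm.read_state();im=arm.get_image("wrist");im2=arm.get_image("scene");save("w6",im);save("s6",im2)
print(st["clock"],st["position"],st["gripper_width"],st["contact_force"])
cv2.imwrite("pics/c6.png",np.hstack([cv2.resize(im,(480,360)),cv2.resize(im2[230:330,360:448],(317,360),interpolation=2)])[:,:,::-1])
E
```

```text
6.9833 [459.4058149  222.71552062  -5.24532968] 84.76912325815753 [ 0.34699834  0.26400192 -0.7034635 ]
```

View pics/c6.png

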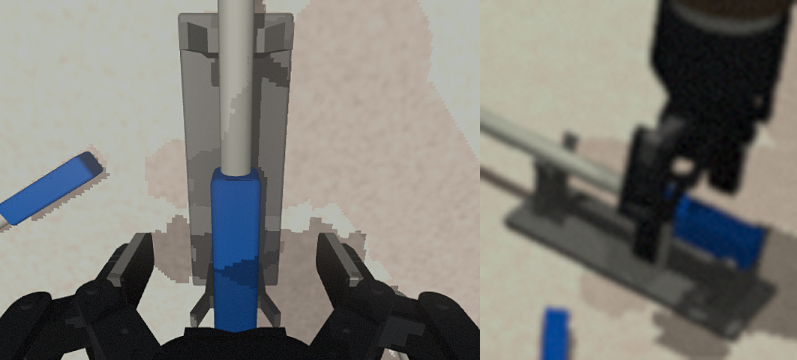

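Force is zero at reported z = −5, so the offset is real. The jaws now straddle the handle at the right depth. Close.

Emit:
{"op": "drive_tool", "data": {
  "motion": [
    [0,0,0,0],
    [0,0,0,0],
    [0,0,0,0],
    [0,0,0,0],
    [0,0,0,0],
    [0,0,0,0],
    [0,0,0,0]
  ],
  "grip": 0
}}

```text
clock: 7.67
position: [459.9, 223.1, -4.4]
ee_rot: [0.516, -0.484, -0.515, -0.484]
contact_force: [-0.4, -0.2, 3.0]
gripper_width: 21.4
```

Gripped (21.4 mm against the 22 mm handle). Home TCP reads (459.6, 223.0, −4.8). Lift gently.

Emit:
{"op": "drive_tool", "data": {
  "motion": [
    [-3,0,0,0],
    [-7,0,0,0],
    [-10,0,0,0],
    [-10,0,0,0],
    [-10,0,0,0],
    [-7,0,0,0],
    [-3,0,0,0],
    [0,0,0,0],
    [0,0,0,0]
  ]
}}

```text
clock: 8.42
position: [459.5, 222.9, 45.4]
ee_rot: [-0.515, 0.484, 0.516, 0.484]
contact_force: [0.3, -0.2, -1.6]
gripper_width: 21.0
```

```bash
python3 - <<'E'
from h import *
import pickle
st=arm.read_state();im=arm.get_image("wrist");save("w7",im);pickle.dump(st,open("w7.pkl","wb"))
M=R.from_quat(st["ee_rot"]).as_matrix();p=st["position"]
print(st["clock"],p,st["gripper_width"],st["contact_force"],M.round(4).tolist())
m=cv2.inRange(cv2.cvtColor(np.ascontiguousarray(im),cv2.COLOR_RGB2HSV),(105,120,40),(130,255,255));m[:,:280]=0;m[:,350:]=0
q=np.argwhere(m>0);print("handle front row",q[:,0].min(),[ (r,np.flatnonzero(m[r]).min(),np.flatnonzero(m[r]).max()) for r in range(q[:,0].min()+8,290,14)])
g=im[:,:,1]
for r in range(10,200,30):
    row=cv2.GaussianBlur(im,(3,3),0)[r,280:350].astype(int);print(r,''.join('%3d '%v for v in row[12:56:2,1]))
E
```

```text
8.4167 [459.4785626  222.9454091   45.42499867] 20.993001535510057 [ 0.25912786 -0.21953484 -1.60553377] [[-0.0, -0.998, -0.0626], [0.0003, -0.0626, 0.998], [-1.0, 0.0, 0.0003]]
handle front row 222 [(230, np.int64(284), np.int64(341)), (244, np.int64(281), np.int64(346)), (258, np.int64(281), np.int64(346)), (272, np.int64(282), np.int64(345)), (286, np.int64(282), np.int64(345))]
10 131 141 145 151 155 161 165 169 169 169 169 168 167 165 160 158 155 150 144 136 129 121 
40 126 140 145 152 155 160 165 168 168 168 168 169 166 164 160 157 152 150 143 130 124 117 
70 118 139 144 150 154 159 164 168 168 168 167 167 165 163 159 156 151 146 140 131 123 113 
100 108 138 143 149 154 159 164 167 167 167 167 167 165 162 158 154 150 145 137 128 119 103 
130 110 134 144 149 154 158 164 166 166 164 167 166 152 143 141 137 134 131 123 115 108  93 
160 109 130 143 148 154 158 163 156 148 149 147 147 145 142 139 138 133 129 120 113 103  86 
190 100 116 129 132 137 141 145 147 149 148 146 145 144 141 139 136 132 125 117 109 100  78
```

Weight shows as −1.6 N, and the shaft stays parallel to the tool. Move to just in front of the entry (tip about 25 mm short) and turn 1.5° to line up with the tube.

Emit:
{"op": "drive_tool", "data": {
  "motion": [
    [0,-7,-3,0],
    [0,-15,-7,0],
    [0,-20,-10,0],
    [0,-20,-10,0],
    [0,-20,-10,0],
    [0,-20,-10,0],
    [0,-20,-10,0],
    [0,-14,-7,0],
    [0,-7,-4,1.5],
    [0,0,0,0]
  ]
}}

```text
clock: 9.3
position: [607.9, 159.9, 44.2]
ee_rot: [-0.508, 0.492, 0.508, 0.491]
contact_force: [-1.1, 0.0, -1.5]
gripper_width: 21.1
```

Emit:
{"op": "drive_tool", "data": {
  "motion": [
    [0,0,0,0],
    [0,0,0,0]
  ]
}}

```text
clock: 9.47
position: [605.8, 161.2, 44.9]
ee_rot: [-0.509, 0.491, 0.509, 0.49]
contact_force: [-0.3, 0.6, -1.3]
gripper_width: 21.2
```

```bash
cat > g.py <<'E'
from h import *
import sys
st=arm.read_state();M=R.from_quat(st["ee_rot"]).as_matrix();p=np.array(st["position"])
u=-M[:,2];y=np.degrees(np.arctan2(u[1],u[0]))
a=np.radians(-87.9);ex=np.array([np.cos(a),np.sin(a)]);ey=np.array([-ex[1],ex[0]])
O=np.array([616.2,-89.]);tip=p+185*u;d=p[:2]-O;t=tip[:2]-O
print("clock",st["clock"],"pos",p.round(1),"yaw",y.round(2),"x-axis",M[:,0].round(4),"F",st["contact_force"].round(1),"w",round(st["gripper_width"],1))
print("handle stand",(d@ex).round(1),(d@ey).round(1),"z",round(p[2]+54.8,1),"tip stand",(t@ex).round(1),(t@ey).round(1),"z",(tip[2]+54.8).round(1))
E
python3 g.py; python3 - <<'E'
from h import *
im=arm.get_image("scene");save("s8",im);im2=arm.get_image("top");save("t8",im2)
S=cam("scene");T=cam("top")
a=np.radians(-87.9);ex=np.array([np.cos(a),np.sin(a),0]);O=np.array([616.2,-89,100.])
for s in(-120,-65,-40,40):print(s,proj(S,O+s*ex).round(1),proj(T,O+s*ex).round(1))
cv2.imwrite("pics/c8.png",np.hstack([cv2.resize(im[215:305,210:370],(480,270),interpolation=2),cv2.resize(im2[180:230,290:350],(320,270),interpolation=2)])[:,:,::-1])
E
```

```text
clock 9.4667 pos [605.8 161.2  44.9] yaw -87.88 x-axis [-1.4e-03 -4.0e-04 -1.0e+00] F [-0.3  0.6 -1.3] w 21.2
handle stand -250.4 -1.2 z 99.7 tip stand -65.4 -1.1 z 99.8
-120 [[307.6 265.4]] [[312.8 203.2]]
-65 [[289.9 255.7]] [[330.9 203.1]]
-40 [[282.2 251.4]] [[339.1 203. ]]
40 [[258.9 238.7]] [[365.2 202.9]]
```

View pics/c8.png

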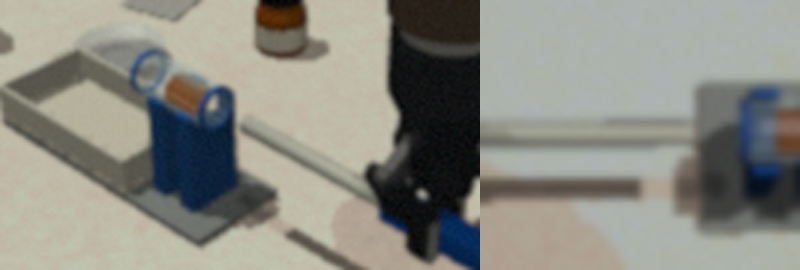

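Scene crop: tip at (291.7,255.7), predicted (289.9,255.7), and the entry ring centre fits too. In the top view the rod axis (row ≈ 204.4) lines up with the tube and plug. Insert with a 1 mm side correction.

Emit:
{"op": "drive_tool", "data": {
  "motion": [
    [0,-1,-2,0],
    [0,0,-5,0],
    [0,0,-6,0],
    [0,0,-6,0],
    [0,0,-6,0],
    [0,0,-5,0],
    [0,0,-4,0],
    [0,0,-2,0],
    [0,0,0,0]
  ]
}}

```text
clock: 10.32
position: [609.2, 124.5, 45.3]
ee_rot: [-0.509, 0.491, 0.509, 0.491]
contact_force: [0.2, 0.2, -1.6]
gripper_width: 20.9
```

```bash
python3 g.py
```

```text
clock 10.3167 pos [609.2 124.5  45.3] yaw -87.94 x-axis [-1.e-04 -0.e+00 -1.e+00] F [ 0.2  0.2 -1.6] w 20.9
handle stand -213.7 0.8 z 100.1 tip stand -28.7 0.7 z 100.1
```

The tip is inside with no wall contact. Push on.

Emit:
{"op": "drive_tool", "data": {
  "motion": [
    [0,0,-3,0],
    [0,0,-4,0],
    [0,0,-4,0],
    [0,0,-4,0],
    [0,0,-4,0],
    [0,0,-4,0],
    [0,0,-4,0],
    [0,0,-4,0],
    [0,0,-4,0],
    [0,0,-4,0]
  ]
}}

```text
clock: 11.15
position: [611.4, 88.9, 45.7]
ee_rot: [-0.509, 0.489, 0.509, 0.492]
contact_force: [0.2, 9.4, -0.9]
gripper_width: 21.0
```

Emit:
{"op": "drive_tool", "data": {
  "motion": [
    [0,0,-4,0],
    [0,0,-4,0],
    [0,0,-4,0],
    [0,0,-4,0],
    [0,0,-4,0],
    [0,0,-4,0],
    [0,0,-4,0],
    [0,0,-3,0],
    [0,0,0,0]
  ]
}}

```text
clock: 11.9
position: [611.5, 54.3, 45.2]
ee_rot: [-0.509, 0.491, 0.509, 0.491]
contact_force: [-0.3, 0.1, -1.6]
gripper_width: 20.7
```

```bash
python3 g.py
```

```text
clock 11.9 pos [611.5  54.3  45.2] yaw -87.94 x-axis [-6.e-04 -5.e-04 -1.e+00] F [-0.3  0.1 -1.6] w 20.7
handle stand -143.4 0.6 z 100.0 tip stand 41.6 0.4 z 100.1
```

About 9.4 N while pushing, now zero again: the plug seems to be out. Go on to 53 mm and check for orange in the tray.

Emit:
{"op": "drive_tool", "data": {
  "motion": [
    [0,0,-3,0],
    [0,0,-4,0],
    [0,0,-3,0],
    [0,0,-2,0],
    [0,0,0,0],
    [0,0,0,0]
  ]
}}

```text
clock: 12.4
position: [612.2, 43.0, 45.3]
ee_rot: [-0.509, 0.491, 0.509, 0.491]
contact_force: [-0.3, 0.1, -1.4]
gripper_width: 20.6
```

```bash
python3 g.py; cat > pl.py <<'E'
from h import *
for n,roi in(("top",(180,235,325,425)),("scene",(210,300,200,310))):
    im=arm.get_image(n);save("p_"+n,im);C=cam(n)
    h=cv2.cvtColor(np.ascontiguousarray(im),cv2.COLOR_RGB2HSV);m=cv2.inRange(h,(4,110,60),(18,255,255))
    k=np.zeros_like(m);a,b,c,d=roi;k[a:b,c:d]=m[a:b,c:d];q=np.argwhere(k>0)
    if len(q):
        c=q.mean(0)[::-1];P=plane(C,[c],25)[0];al=np.radians(-87.9);e=np.array([np.cos(al),np.sin(al)])
        D=P[:2]-[616.2,-89];print(n,len(q),c.round(1),"at z25 stand x,y",(D@e).round(1),(D@[-e[1],e[0]]).round(1))
    else:print(n,"no orange")
E
python3 pl.py
```

```text
clock 12.4 pos [612.2  43.   45.3] yaw -87.92 x-axis [-0.  0. -1.] F [-0.3  0.1 -1.4] w 20.6
handle stand -132.1 0.8 z 100.1 tip stand 52.9 0.8 z 100.1
top 72 [374.9 207.5] at z25 stand x,y 79.3 -2.8
scene 127 [249.7 257.1] at z25 stand x,y 83.1 -0.9
```

Both cameras put the plug at stand (≈80, ≈−2) mm on the tray floor. Withdraw along the tube axis.

Emit:
{"op": "drive_tool", "data": {
  "motion": [
    [0,0,4,0],
    [0,0,8,0],
    [0,0,12,0],
    [0,0,15,0],
    [0,0,15,0],
    [0,0,15,0],
    [0,0,15,0],
    [0,0,15,0],
    [0,0,13,0],
    [0,0,8,0]
  ]
}}

```text
clock: 13.33
position: [607.7, 165.4, 45.3]
ee_rot: [0.51, -0.49, -0.509, -0.49]
contact_force: [-0.5, 0.4, -2.2]
gripper_width: 20.8
```

Emit:
{"op": "drive_tool", "data": {
  "motion": [
    [0,0,5,0],
    [0,0,0,0],
    [0,0,0,0]
  ]
}}

```text
clock: 13.58
position: [607.4, 168.1, 45.2]
ee_rot: [-0.509, 0.491, 0.509, 0.491]
contact_force: [1.0, 0.3, -0.8]
gripper_width: 20.9
```

```bash
python3 g.py
```

```text
clock 13.5833 pos [607.4 168.1  45.2] yaw -87.9 x-axis [-4.e-04 -2.e-04 -1.e+00] F [ 1.   0.3 -0.8] w 20.9
handle stand -257.2 0.7 z 100.0 tip stand -72.2 0.7 z 100.1
```

Emit:
{"op": "drive_tool", "data": {
  "motion": [
    [0,0,0,-1.5],
    [0,8,4,0],
    [0,16,7,0],
    [0,21,9,0],
    [0,22,10,0],
    [0,22,10,0],
    [0,21,9,0],
    [0,17,8,0],
    [0,12,5,0],
    [0,5,2,0]
  ]
}}

```text
clock: 14.42
position: [458.1, 222.8, 45.6]
ee_rot: [-0.515, 0.484, 0.516, 0.484]
contact_force: [-0.5, -0.1, -1.7]
gripper_width: 21.2
```

Emit:
{"op": "drive_tool", "data": {
  "motion": [
    [0,0,0,0],
    [0,0,0,0],
    [0,0,0,0]
  ]
}}

```text
clock: 14.67
position: [460.8, 223.0, 45.4]
ee_rot: [0.515, -0.484, -0.515, -0.484]
contact_force: [-0.0, 1.4, -0.9]
gripper_width: 21.1
```

```bash
python3 g.py
```

```text
clock 14.6667 pos [460.8 223.   45.4] yaw -86.44 x-axis [ 7.e-04  4.e-04 -1.e+00] F [-0.   1.4 -0.9] w 21.1
handle stand -317.5 -143.9 z 100.2 tip stand -132.5 -139.2 z 100.2
```

Lower gently with a +1 mm side correction, stopping short and then creeping down to the seat.

Emit:
{"op": "drive_tool", "data": {
  "motion": [
    [3,1,0,0],
    [7,0,0,0],
    [9,0,0,0],
    [9,0,0,0],
    [8,0,0,0],
    [5,0,0,0],
    [3,0,0,0],
    [2,0,0,0],
    [0,0,0,0],
    [0,0,0,0]
  ]
}}

```text
clock: 15.5
position: [459.0, 223.1, -0.6]
ee_rot: [0.516, -0.484, -0.515, -0.484]
contact_force: [-0.5, -0.9, -1.3]
gripper_width: 21.1
```

Emit:
{"op": "drive_tool", "data": {
  "motion": [
    [2,0,0,0],
    [1,0,0,0],
    [1,0,0,0],
    [0,0,0,0],
    [0,0,0,0]
  ]
}}

```text
clock: 15.92
position: [459.0, 223.0, -4.4]
ee_rot: [0.516, -0.484, -0.515, -0.484]
contact_force: [-0.3, 0.3, 0.5]
gripper_width: 21.2
```

```bash
python3 g.py
```

```text
clock 15.9167 pos [459.  223.   -4.4] yaw -86.39 x-axis [ 4.e-04  3.e-04 -1.e+00] F [-0.3  0.3  0.5] w 21.2
handle stand -317.6 -145.7 z 50.4 tip stand -132.7 -140.8 z 50.4
```

The seats now carry the weight (force −1.4 → +0.5 N). Release and check.

Emit:
{"op": "drive_tool", "data": {
  "motion": [
    [0,0,0,0],
    [0,0,0,0],
    [0,0,0,0],
    [0,0,0,0],
    [0,0,0,0],
    [0,0,0,0],
    [0,0,0,0]
  ],
  "grip": 85
}}

```text
clock: 16.5
position: [458.9, 222.9, -4.7]
ee_rot: [0.515, -0.484, -0.515, -0.484]
contact_force: [-0.4, -0.2, -0.7]
gripper_width: 85.3
```

Emit:
{"op": "drive_tool", "data": {
  "motion": [
    [-5,0,0,0],
    [-15,0,0,0],
    [-25,0,0,0],
    [-30,0,0,0],
    [-30,0,0,0],
    [-30,0,0,0],
    [-30,0,0,0],
    [-20,0,-30,0],
    [0,0,-40,0],
    [0,0,-35,0]
  ]
}}

```text
clock: 17.33
position: [465.9, 117.6, 182.5]
ee_rot: [0.516, -0.482, -0.516, -0.485]
contact_force: [0.5, -0.2, -0.9]
gripper_width: 84.8
```

Emit:
{"op": "drive_tool", "data": {
  "motion": [
    [0,0,-32,0],
    [0,0,0,0],
    [0,0,0,0],
    [0,0,0,0]
  ]
}}

```text
clock: 17.67
position: [467.6, 86.2, 180.7]
ee_rot: [0.515, -0.484, -0.515, -0.484]
contact_force: [0.9, 0.1, -0.8]
gripper_width: 85.0
```

```bash
python3 g.py; python3 pl.py; python3 - <<'E'
from h import *
import pickle
st=arm.read_state();im=arm.get_image("wrist");save("w9",im);C=cam("wrist",st);s=cv2.imread("pics/p_scene.png")
m=cv2.inRange(cv2.cvtColor(np.ascontiguousarray(im),cv2.COLOR_RGB2HSV),(100,120,40),(130,255,255));n,l,S,c=cv2.connectedComponentsWithStats(m)
pr=proj(C,[459.6,223,61])[0];print("expected handle px",pr)
for i in range(1,n):
    if S[i,4]>300:print(S[i],c[i].round(1),plane(C,[c[i]],61).round(1),"rear",plane(C,[[c[i][0],S[i,1]+S[i,3]-.5]],61).round(1))
cv2.imwrite("pics/c9.png",np.hstack([cv2.resize(im[:,:,::-1],(460,345)),cv2.resize(s[200:340,190:460],(340,345))]))
E
```

```text
clock 17.6667 pos [467.6  86.2 180.7] yaw -86.42 x-axis [ 7.e-04  4.e-04 -1.e+00] F [ 0.9  0.1 -0.8] w 85.0
handle stand -180.6 -142.1 z 235.5 tip stand 4.4 -137.3 z 235.4
top 71 [374.9 207.5] at z25 stand x,y 79.6 -2.8
scene 222 [272.3 241.8] at z25 stand x,y 94.0 -89.2
expected handle px [312.93841169 356.42482551]
[187 290  45  29 514] [211.6 304.2] [[551.7 174.6  61. ]] rear [[552.  188.9  61. ]]
[ 302  305   24   91 1947] [312.9 352.3] [[459.9 218.6  61. ]] rear [[456.8 266.9  61. ]]
```

View pics/c9.png

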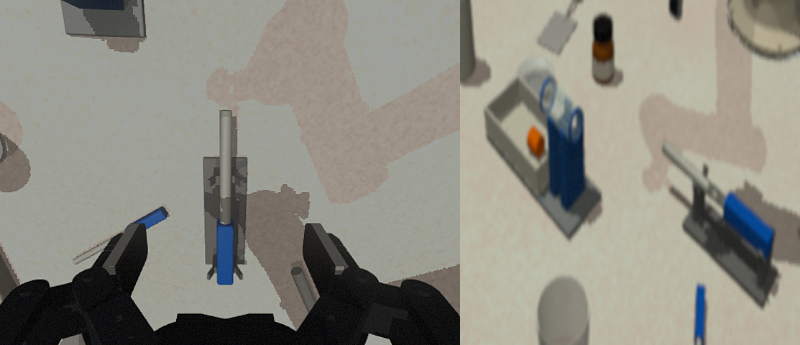

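The final view shows the rod in both notches with its rear end at y = 266.9 (266.6 before), the orange plug in the tray, the tube empty, and the gripper clear. The odd scene centroid comes from the amber jar, now visible, entering the colour mask.

```bash
python3 -c "
from bench import arm
print(arm.job_done())"
```

```text
the job is handed in; nothing more can be done
None
```

The plug is out of the tube and in the white tray, and the rod is back in both notches of its cradle. I handed the job in at about 18 s; the interface gives no verdict.

**What I did:** I took the 90 mm-handle rod from its cradle and lined it up with the tube. I pushed it through until the tip was about 13 mm out of the exit; the push took about 9 N. Then I drew it straight out, laid it back and released it once the seats carried its weight.

**Last checks:**
- **Rod:** its rear end is at y = 266.9 mm, against 266.6 mm at the start. Sideways it matches to within about 1 mm.
- **Plug:** the top view puts it at stand x ≈ 80 mm, y ≈ −3 mm, and the scene picture shows it in the tray.
- **Gripper:** open and well clear of everything.
- **Bystanders:** none looked moved in the parts I viewed, but I did not measure them.

**What failed or disagreed:**
- **First grasp:** it closed on nothing. The pictures put the real fingertips about 36–40 mm short of the reported tool point. I lowered another 34 mm, and the second grasp held at about 21 mm on the 22 mm handle.
- **Last scene-camera reading of the plug:** it was wrong because the amber jar, no longer hidden, fell within the colour mask. The viewed picture and the top camera both show the plug in the tray.

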